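# Charge the tub tumbler with rough agate

### The job

Charge the vibratory tub tumbler on the gem cutter's bench: swing its cover right back to the stop, pick up the steel pan of rough agates by its leaning wooden grip and tip all six stones through the opening into the tub. Then set the empty pan gently back, upright and wholly on its rubber mat, and shut the cover fully; leave the other things on the bench where they are.

Things in the scene. Friction and masses are not known exactly. Their poses are not given: they have to be found in the camera images.
- tub: vibratory tub tumbler, fixed to the bench: green rubber-lined steel tub on springs, 130 (x) by 190 (y) mm, rim 165 mm above the bench; grey base frame 200 by 230 mm. Origin on the bench under the tub's centre; +x points to the cover's hinge side (away from the robot), -x to the side with the cover's handle, z up. Inside: x -57 to 57, y -87 to 87 mm, narrowing below 100 mm to a floor 60 mm wide (x) at 70 mm.
- tub_mouth (a point): centre of the tub's opening, in the plane of the rim (165 mm up); axes as the tub's. With the cover open the opening measures 98 mm (x) by 174 mm (y).
- cover (a joint): angle of the aluminium cover (110 by 186 mm, 4 mm thick) about its hinge, rad: 0 shut on the rim, 2.1 leaning back on its stop; it may start a little open. The hinge is stiff, so the cover stays wherever it is left (about 4 N at its handle bar moves it).
- cover_bar (a point): middle of the cover's handle: a round steel bar, 10 mm thick, along the tub's y, with 76 mm clear between the two arms that hold it 39 mm out from the cover's free edge. It turns with the cover at 150 mm from the hinge line; with the cover shut it stands 187 mm above the bench and 103 mm from the tub's centre towards -x, with nothing below it but the low base frame. Gripped across (along the tub's x), it can turn between the fingers.
- cover_hinge (a point): point on the cover's hinge line, which runs along the tub's y; 169 mm above the bench, 46 mm from the tub's centre towards +x. The cover opens upward about +y of the tub: the bar rises and goes over towards +x.
- pan_centre (a point): centre of the loose sheet-steel charging pan, 23 mm above its underside: 150 (x) by 106 (y) mm, floor 4 mm thick, walls 3 mm thick and 46 mm high at the back (-x) and sides, the sides falling to 14 mm at the front; the front (+x) is open. About 0.35 kg empty. x points out of the open front (away from the robot at the start, within about 40 degrees), z up.
- pan_grip (a point): middle of the pan's wooden grip, which spans the pan (along y, 107 mm between the arms of the bow) above it: a flat bar 14 mm thick and 24 mm tall. The fixed bow leans back by 35 degrees: its upward direction is the pan's (-0.574, 0, 0.819), and its flat faces look along (0.819, 0, 0.574) and the opposite. Lies 33 mm behind the pan's centre and 105 mm above its underside. Axes as the pan's.
- pan_lip (a point): middle of the open front edge of the pan's floor, upper side: 75 mm ahead of the pan's centre and 4 mm above its underside; axes as the pan's.
- pan: the same pan; origin at the centre of its underside, axes as above.
- stone0_centre (a point): centre of one of six chunks of rough agate, 24 to 29 mm high and about 34 mm across, flat below, 22 g, in the pan at the start.
- stone1_centre (a point): centre of one of six chunks of rough agate, 24 to 29 mm high and about 34 mm across, flat below, 22 g, in the pan at the start.
- stone2_centre (a point): centre of one of six chunks of rough agate, 24 to 29 mm high and about 34 mm across, flat below, 22 g, in the pan at the start.
- stone3_centre (a point): centre of one of six chunks of rough agate, 24 to 29 mm high and about 34 mm across, flat below, 22 g, in the pan at the start.
- stone4_centre (a point): centre of one of six chunks of rough agate, 24 to 29 mm high and about 34 mm across, flat below, 22 g, in the pan at the start.
- stone5_centre (a point): centre of one of six chunks of rough agate, 24 to 29 mm high and about 34 mm across, flat below, 22 g, in the pan at the start.
- mat: ribbed black rubber mat, fixed, 270 (x) by 220 (y) by 6 mm, on which the pan stands at the start; origin at the centre of its underside.
- jar: bystander: grey jar of grit, 60 mm across, 95 mm high; origin at the centre of its underside.
- dresser: bystander: sandstone dressing stick lying flat, 130 (x) by 25 by 25 mm; origin at the centre of its underside.
- pot: bystander: steel water pot, 90 mm across, 75 mm high; origin at the centre of its underside.
- brush: bystander: hand brush lying down; x along its handle.
- geode: bystander: half geode, cut face up, 92 mm across, 34 mm high; origin at the centre of its underside.
- lap: bystander: lapping disc lying flat, 116 mm across, 18 mm high; origin at the centre of its underside.
Things that resemble listed ones, but are neither listed nor needed, are in the scene too. Leave any green or orange look-alike of the pan alone.

How it is judged:
On the way, in this order (a step that is already met when the one before it is completed fails the run):
1. the tub's cover is swung back to its stop (value of joint cover above 1.8 rad), for 0.1 s.
2. the pan's lip is brought over the open tub (horizontal distance between pan_lip and tub_mouth below 0.08 m and z of pan_lip in the frame of tub above 0.13 m and value of joint cover above 1.6 rad), for 0.05 s.
3. all six stones are in the tub while the pan is still held tipped over it (x of stone0_centre in the frame of tub between -0.06 and 0.06 m and y of stone0_centre in the frame of tub between -0.09 and 0.09 m and z of stone0_centre in the frame of tub between 0.06 and 0.15 m and x of stone1_centre in the frame of tub between -0.06 and 0.06 m and y of stone1_centre in the frame of tub between -0.09 and 0.09 m and z of stone1_centre in the frame of tub between 0.06 and 0.15 m and x of stone2_centre in the frame of tub between -0.06 and 0.06 m and y of stone2_centre in the frame of tub between -0.09 and 0.09 m and z of stone2_centre in the frame of tub between 0.06 and 0.15 m and x of stone3_centre in the frame of tub between -0.06 and 0.06 m and y of stone3_centre in the frame of tub between -0.09 and 0.09 m and z of stone3_centre in the frame of tub between 0.06 and 0.15 m and x of stone4_centre in the frame of tub between -0.06 and 0.06 m and y of stone4_centre in the frame of tub between -0.09 and 0.09 m and z of stone4_centre in the frame of tub between 0.06 and 0.15 m and x of stone5_centre in the frame of tub between -0.06 and 0.06 m and y of stone5_centre in the frame of tub between -0.09 and 0.09 m and z of stone5_centre in the frame of tub between 0.06 and 0.15 m and angle between pan_centre's own z axis and vertical above 0.35 rad and horizontal distance between pan_lip and tub_mouth below 0.12 m), for 0.05 s.
4. the empty pan stands level on its mat (x of pan_centre in the frame of mat between -0.062 and 0.062 m and y of pan_centre in the frame of mat between -0.058 and 0.058 m and z of pan_centre in the frame of mat between 0.02 and 0.035 m and angle between pan_centre's own z axis and vertical below 0.06 rad), for 0.2 s.
At the end, for the whole second after the job is handed in: All six stones lie inside the tub, below its rim; the pan stands upright (within 0.06 rad) on the mat, its centre within 62 mm (mat's x) and 58 mm (mat's y) of the mat's centre; the cover is shut (under 0.06 rad) (all of step 4 and x of stone0_centre in the frame of tub between -0.06 and 0.06 m and y of stone0_centre in the frame of tub between -0.09 and 0.09 m and z of stone0_centre in the frame of tub between 0.06 and 0.15 m and x of stone1_centre in the frame of tub between -0.06 and 0.06 m and y of stone1_centre in the frame of tub between -0.09 and 0.09 m and z of stone1_centre in the frame of tub between 0.06 and 0.15 m and x of stone2_centre in the frame of tub between -0.06 and 0.06 m and y of stone2_centre in the frame of tub between -0.09 and 0.09 m and z of stone2_centre in the frame of tub between 0.06 and 0.15 m and x of stone3_centre in the frame of tub between -0.06 and 0.06 m and y of stone3_centre in the frame of tub between -0.09 and 0.09 m and z of stone3_centre in the frame of tub between 0.06 and 0.15 m and x of stone4_centre in the frame of tub between -0.06 and 0.06 m and y of stone4_centre in the frame of tub between -0.09 and 0.09 m and z of stone4_centre in the frame of tub between 0.06 and 0.15 m and x of stone5_centre in the frame of tub between -0.06 and 0.06 m and y of stone5_centre in the frame of tub between -0.09 and 0.09 m and z of stone5_centre in the frame of tub between 0.06 and 0.15 m and value of joint cover below 0.06 rad); the robot touches nothing.
It fails at once if the pan is dropped or banged down (over 0.5 m/s within 35 mm of standing on the mat or bench) (linear speed of pan above 0.5 m/s and height (world z) of pan_centre below 0.064 m).
It fails at once if another thing on the bench is shifted by more than 30 mm (distance of any of jar, dresser, pot, brush, geode, lap from where it was at the start of the episode above 0.03 m).
It also fails if it takes over 72 s, if anything falls off the work surface, if the arm or the gripper's body presses on something with over 40 N, if the wrist force passes 120 N, or if a joint passes its speed limit or range.

### The arm

A 6-joint arm with a two-finger parallel gripper is mounted at the origin on the work surface. World frame = base frame: x ahead of the robot, y to its left, z up, the work surface at z = 0. Lengths are in m, angles in rad, forces in N, time in s.
With the tool pointing down it reaches from about 0.3 to 0.775 m from the base axis. Payload 14.6 kg.
Tool frame: the origin (TCP) lies on the mounting face of the last link; the fingertips stand 199 mm ahead of it and the grasp point (between the pads) lies 180 mm ahead of it; z points along the fingers, y is the line along which they close (so a half turn about z gives the same grasp; the last joint's range is limited). The gripper opens to 94 mm and grips with 3 to 60 N. Pads are 16 mm wide; open, the fingers measure 119 mm over their backs; the gripper's body (75 mm by 177 mm) begins 78 mm behind the grasp point.
Start: joints at [1.141, 0.3, 1.521, -0, 1.321, -0.067], TCP at [0.195, 0.514, 0.405] pointing down, gripper open.
Joint ranges: [-3.03, 3.03], [-0.79, 2.21], [0.23, 2.52], [-1.04, 4.18], [0, 3.07], [-2.55, 2.55]. Speed limits (rad/s): [2.22, 2.22, 2.57, 3.14, 3.14, 3.14].

### API

Orientations are given as a unit quaternion [w, x, y, z].
In Python, from workcell import r gives the robot as it stands. The module is installed in compiled form; this text tells all that it offers.
- The arm moves only by the tool play_rows, never from a script. Its argument "commands" is text: rows parted by semicolons, each of 4 numbers parted by spaces: the shift along the tool's x, y, z in m, then the turn about the tool's z in rad. In form: x y z yaw; .... A call has 1 to 10 rows; each row shifts and turns the commanded pose from where the row before left it, along the tool's axes as they then stand; what a row does not reach is not made up. A row lasts 1/8 s, in which the tool goes at most 62.5 mm and 10.7 degrees, less where a joint would pass 70% of its speed; a pose out of reach is approached as far as the arm can. A call with a gripper value outside its range is refused whole. "claw" is the opening in per cent of the stroke, from 0 (shut) to 100 (fully open), set as the call begins (left out, the last holds). The fingers move at their own pace and stop on an object; "force" is the grip in N (left out, the last holds). Time passes only in rows, so rows that do not move let the fingers close. It gives the time, the measured TCP pose, the force, the opening and the grip force at its end, in the units of the state.
- r.state(): the state, without advancing time (a new reading comes with each control period).
- r.camera(name): name is "scene" or "top" or "wrist"; returns the picture (384x512x3 uint8, red, green, blue); there is no depth.
- r.camera_info(name): a dict with "vertical_fov" (degrees; the focal length in pixels is half the picture's height over the tangent of half this angle, whatever the lens; pixels are square), "cx", "cy" (the principal point, pixels), "k1" (the pictures are not rectified: a ray, as slopes to the right and down, at radius r is drawn at 1 + k1 r^2 times it, then the intrinsics apply), "rvec" (rotation vector, rad) and "tvec" (3), from world to camera coordinates, as OpenCV has them. Camera axes: x right, y down, z forward; pixel columns grow to the right and rows downward; lengths in m; the calibration is good to about 2 mm. A picture is of the moment at which its call begins: read the wrist's pose just before it. camera_info takes no time and is no camera call; for the wrist camera it gives the pose at the moment of the call.
- r.finish_job(): hands the job in; it is judged then, once.
The state is a dict: "t": time; "joints": joint angles; "joint_velocities": joint speeds; "effort": joint torques, N m; "tool_pos": TCP position; "ee_rot": TCP orientation; "ft_force": force on the tool from outside, world axes, zero at the start; "wrist_torque": the same for the moment, N m; "gripper_width": finger opening in m; "gripper_force": force on a finger pad.
Only numpy, scipy, OpenCV 4.12 (cv2) and the standard library are available. Lean on these libraries where they do the work, as an engineer would, in place of code of your own. Each camera call takes 0.05 s, during which the arm holds its last target. There are 200 camera calls.

## Working session

There is one attempt and no reset: what is moved stays moved. The work goes in short steps, Python scripts to look and compute and a tool call to move; the robot and the scene stay as the last step left them, time stands still between calls to the robot, and variables do not carry over. Pictures are saved under pics/ and viewed, at most 13 in all, crops included, and the job is handed in when it is done.

Besides the shell and the picture viewer there is one more tool, called after "Emit:" as name(argument=value, ...) on one line, values as JSON. play_rows: Moves the arm, as the interface text tells. Its arguments: {"type":"object","properties":{"commands":{"type":"string"},"claw":{"type":"number"},"force":{"type":"number"}},"required":["commands"]}

```bash
mkdir -p pics; cat > h.py <<'E'
import numpy as np, cv2
from workcell import r
from scipy.spatial.transform import Rotation as R
def cam(n):
    i=r.camera_info(n); f=192/np.tan(np.radians(i['vertical_fov'])/2)
    return i,f,R.from_rotvec(np.ravel(i['rvec'])).as_matrix(),np.ravel(i['tvec'])
def ray(n,u,v,c=None):
    i,f,M,t=c or cam(n)
    d=np.array([(u-i['cx'])/f,(v-i['cy'])/f]); p=d.copy()
    for _ in range(30): p=d/(1+i['k1']*(p@p))
    return -M.T@t, M.T@np.array([p[0],p[1],1])
def onz(n,u,v,z,c=None):
    o,d=ray(n,u,v,c); return o+d*(z-o[2])/d[2]
def proj(n,P,c=None):
    i,f,M,t=c or cam(n)
    q=M@np.array(P)+t; s=q[:2]/q[2]; s=s*(1+i['k1']*(s@s)); return s*f+[i['cx'],i['cy']]
def tri(*nuv):
    A=np.zeros((3,3));b=np.zeros(3)
    for n,u,v in nuv:
        o,d=ray(n,u,v); d/=np.linalg.norm(d); Q=np.eye(3)-np.outer(d,d); A+=Q;b+=Q@o
    return np.linalg.solve(A,b)
def shot(n,f):
    im=cv2.cvtColor(r.camera(n),cv2.COLOR_RGB2BGR); cv2.imwrite('pics/'+f+'.png',im); return im
E
python3 - <<'E'
from h import *
s=r.state();print({k:np.round(v,3) for k,v in s.items()})
for n in('scene','top'):
    im=shot(n,n+'0'); print(cam(n))
    cv2.imwrite('pics/'+n+'0b.png',cv2.resize(im,(800,600),interpolation=cv2.INTER_CUBIC))
E
```

```text
{'t': np.float64(0.0), 'joints': array([ 1.141,  0.3  ,  1.522,  0.   ,  1.321, -0.067]), 'joint_velocities': array([-0.002, -0.001, -0.001, -0.   , -0.002, -0.   ]), 'effort': array([ 1.0000e-03, -5.3180e+01, -3.5274e+01,  7.1000e-02,  2.4000e-02,
       -0.0000e+00]), 'tool_pos': array([0.195, 0.514, 0.404]), 'ee_rot': array([-0.   ,  0.18 ,  0.984, -0.001]), 'ft_force': array([ 0.334,  0.361, -0.3  ]), 'wrist_torque': array([-0.02 ,  0.004, -0.035]), 'gripper_force': np.float64(0.0), 'gripper_width': np.float64(0.094)}
({'vertical_fov': 42.043528006540114, 'cx': 263.2628145125088, 'cy': 191.16366949678732, 'k1': -0.11011385185039602, 'rvec': array([ 0.73184424,  2.4208702 , -1.29583215]), 'tvec': array([ 0.39312333, -0.05411566,  1.79719435])}, np.float64(499.6097785437903), array([[-0.82568577,  0.56370057,  0.02201543],
       [ 0.29429834,  0.46371386, -0.83567813],
       [-0.4812811 , -0.68352844, -0.54877808]]), array([ 0.39312333, -0.05411566,  1.79719435]))
({'vertical_fov': 44.8563632663565, 'cx': 261.37371619210586, 'cy': 188.31214803498833, 'k1': -0.03408384968354214, 'rvec': array([ 2.11576887, -2.10520154,  0.17500611]), 'tvec': array([0.04715913, 0.49268625, 1.52365834])}, np.float64(465.17736089413046), array([[ 0.0073029 , -0.99968302, -0.02409409],
       [-0.98198252, -0.00261948, -0.18895362],
       [ 0.18883061,  0.02503989, -0.98169038]]), array([0.04715913, 0.49268625, 1.52365834]))
```

View pics/scene0b.png

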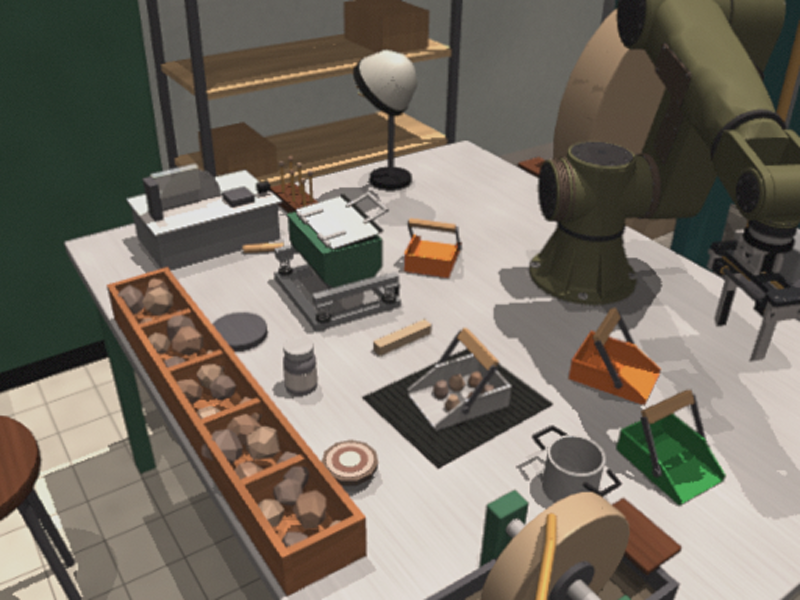

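View pics/top0b.png

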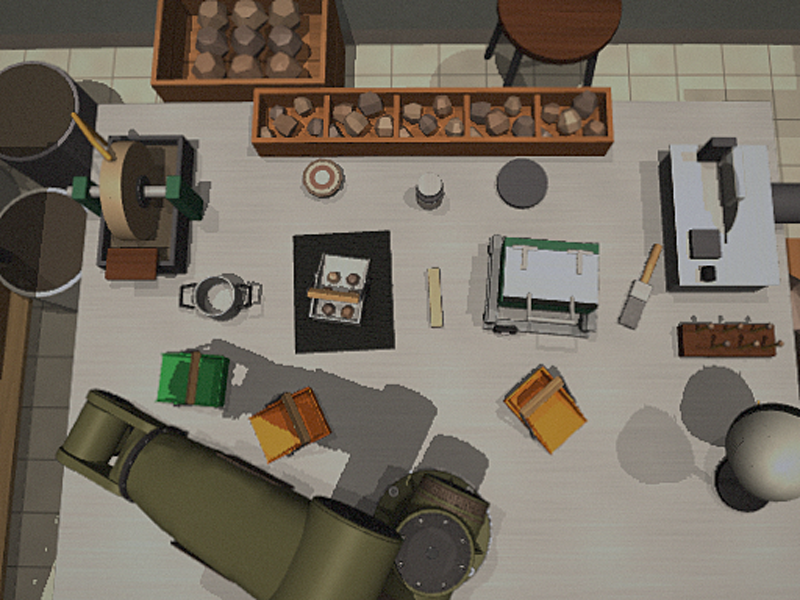

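The scene picture shows the tub at about (335,255) with its cover nearly shut, and the pan at (460,385) on the mat. In the top picture the tub is at (549,280), the pan at (338,290) and the mat's corners at (293,233), (390,230), (397,351) and (295,353). I'll zoom in on the tub and pan in both views.

```bash
python3 - <<'E'
from h import *
def crop(n,x,y,w=100,h=75):
    im=cv2.imread(f'pics/{n}0.png')[y:y+h,x:x+w]
    o=cv2.resize(im,(400,300),interpolation=cv2.INTER_CUBIC)
    for k in range(0,w,10):
        cv2.line(o,(k*4,0),(k*4,6 if k%50 else 14),(0,0,255),1)
    for k in range(0,h,10): cv2.line(o,(0,k*4),(6,k*4),(0,0,255),1)
    return o
m=np.vstack([np.hstack([crop('top',300,145),crop('top',170,145)]),np.hstack([crop('scene',170,120),crop('scene',240,205)])])
cv2.imwrite('pics/m1.png',m)
E
```

```text
(no output)
```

View pics/m1.png

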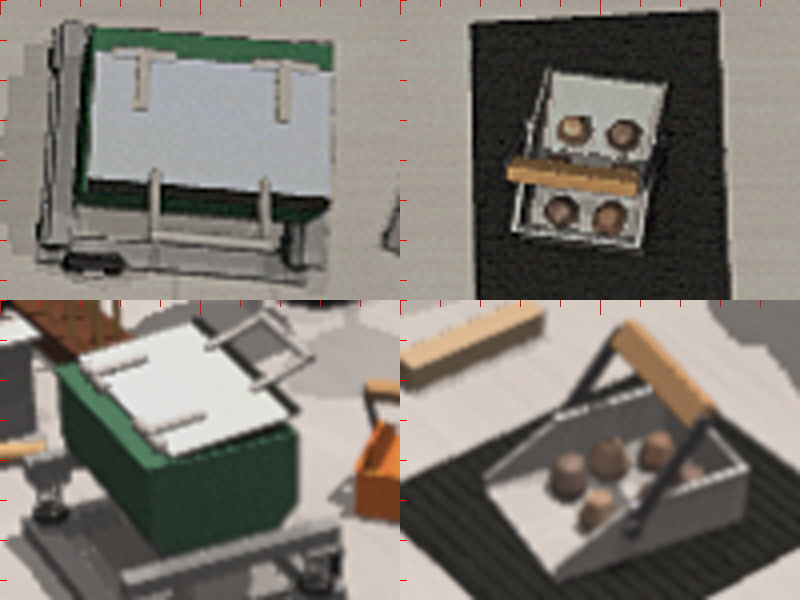

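The crops show the cover's bar in the top view from px (340,204) to (370,206), and in the scene view from (236,123) to (248,134). The pan's grip runs in the top view from (197,187) to (229,191), and in the scene view from (295,214) to (317,233).

```bash
python3 - <<'E'
from h import *
np.set_printoptions(precision=4,suppress=True)
print('bar',tri(('top',355,205),('scene',242.2,129)))
rim=[onz('top',u,v,.165)[:2] for u,v in[(323.3,152),(383.5,155.8),(382,196),(320,193.8)]];print('rim',*rim,np.mean(rim,0))
cs=[onz('scene',*p,.165) for p in [(184,213-78),]]
for z in(.169,):print('scene rim corners',*[onz('scene',u,v,.165)[:2] for u,v in [(207,161),(184,136.5),(244,152)]])
mat=[onz('top',u*.64,v*.64,.006)[:2] for u,v in[(293,233),(390,230),(397,351),(295,353)]];print('mat',*mat,np.mean(mat,0))
back=[onz('top',*p,.052)[:2] for p in((198.3,203),(230.5,206.5))]; fr=[onz('top',*p,.02)[:2] for p in((207,162.5),(236.7,166.2))]
print('pan',*back,*fr)
b,f=np.mean(back,0),np.mean(fr,0);print('b,f',b,f,'len',np.linalg.norm(f-b),'yaw',np.arctan2(*(f-b)[::-1]), (f+b)/2)
d=back[0]-back[1];print('yaw by back',np.arctan2(-d[0],d[1]),np.linalg.norm(d))
d=fr[0]-fr[1];print('yaw by front',np.arctan2(-d[0],d[1]),np.linalg.norm(d))
g=[onz('top',*p,.111)[:2] for p in((197,187.5),(229.5,191))];d=g[0]-g[1];print('grip',np.mean(g,0),np.arctan2(-d[0],d[1]))
print('griptri',tri(('top',213.3,189.5),('scene',306,224)))
print(r.camera_info('wrist'))
E
```

```text
bar [ 0.4101 -0.2348  0.197 ]
rim [ 0.5872 -0.1483] [ 0.5752 -0.3375] [ 0.4466 -0.3274] [ 0.453  -0.1356] [ 0.5155 -0.2372]
scene rim corners [ 0.5834 -0.1561] [ 0.5687 -0.3417] [ 0.4564 -0.1438]
mat [0.6412 0.3135] [0.6482 0.0934] [0.3739 0.0747] [0.3683 0.2989] [0.5079 0.1951]
pan [0.4408 0.2612] [0.4293 0.1525] [0.5889 0.2407] [0.5758 0.1367]
b,f [0.435  0.2068] [0.5823 0.1887] len 0.1484262391328541 yaw -0.12272870036319787 [0.5087 0.1978]
yaw by back -0.10508147297431794 0.10931408709061623
yaw by front -0.12567152735985324 0.10483040359223579
grip [0.4767 0.2044] -0.10578625958110931
griptri [0.4764 0.2043 0.1086]
{'vertical_fov': 68.69669404484722, 'cx': 256.4759722744679, 'cy': 187.69538770755858, 'k1': -0.05364545701572775, 'rvec': array([-2.4029, -1.6576, -0.217 ]), 'tvec': array([-0.5493, -0.025 ,  0.39  ])}
```

Emit:
play_rows(commands="0 0 -0.01 0.18;0 0 -0.01 0.18;0 0 -0.01 0.18;0 0 -0.01 0.18;0 0 -0.01 0.18;0 0 -0.01 0.18;0 0 -0.01 0.18;0 0 0 0.01", claw=60)

```text
t: 1.1
tool_pos: [0.1952, 0.5142, 0.4749]
ee_rot: [-0.0, 0.728, 0.685, 0.0]
ft_force: [-0.4, 0.1, -0.5]
gripper_width: 0.056
gripper_force: 0.0
```

```bash
cat >> h.py <<'E'
def tool():
    s=r.state(); M=R.from_quat(np.roll(s['ee_rot'],-1)).as_matrix(); return s,M,np.array(s['tool_pos'])
def go(P):  # tool-frame shift to bring grasp point to P
    s,M,p=tool(); g=p+M[:,2]*.18; h=np.arctan2(M[1,1],M[0,1])
    d=M.T@(np.array(P)-g); print('t',round(s['t'],2),'grasp',g.round(4),'head',h.round(4),'shift',d.round(4),'F',np.round(s['ft_force'],1),'w',round(float(s['gripper_width']),4)); return d
E
python3 -c "
from h import *
go([.41,-.2345,.29])"
```

```text
t 1.1 grasp [0.1952 0.5143 0.2949] head -0.0614 shift [-0.7342  0.2603  0.0045] F [-0.4  0.1 -0.5] w 0.056
```

Emit:
play_rows(commands="-0.04 0.02 0 0;-0.04 0.02 0 0;-0.045 0.02 0 0;-0.045 0.02 0 0;-0.045 0.02 0 0;-0.045 0.02 0 0;-0.045 0.02 0 0;-0.045 0.02 0 0;-0.045 0.02 0 0;-0.045 0.02 0 0")

```text
t: 2.35
tool_pos: [0.3677, 0.0611, 0.4742]
ee_rot: [-0.0, 0.727, 0.687, -0.0]
ft_force: [0.1, 0.6, -0.1]
gripper_width: 0.0561
gripper_force: 0.0
```

Emit:
play_rows(commands="-0.045 0.015 0 0;-0.045 0.015 0 0;-0.045 0.01 0 0;-0.045 0.01 0 0;-0.04 0.01 0 0;-0.04 0 0 0;-0.034 0 0 0;0 0 0 0;0 0 0 0")

```text
t: 3.48
tool_pos: [0.4092, -0.234, 0.4742]
ee_rot: [-0.0, 0.728, 0.686, 0.0]
ft_force: [0.2, 0.1, -0.1]
gripper_width: 0.0564
gripper_force: 0.0
```

```bash
python3 -c "
from h import *
go([.41,-.2345,.2])
c=cam('wrist');im=shot('wrist','w1')
print(proj('wrist',[.41,-.2345,.19],c),c[2].T@-c[3])"
```

```text
t 3.48 grasp [ 0.4092 -0.2339  0.2942] head -0.0599 shift [-0.0006  0.0009  0.0942] F [ 0.2  0.1 -0.1] w 0.0564
[258.84465724 192.93516987] [ 0.41233584 -0.15934032  0.45327984]
```

View pics/w1.png

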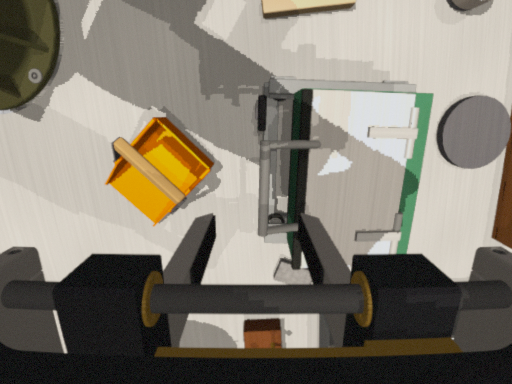

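The wrist view shows the bar at column 264, rows 145 to 235, roughly between the fingers, and the tub's far left corner at (432,93).

```bash
python3 -c "
from h import *
for u,v,z in[(266,145,.195),(263,235,.195),(264.5,190,.195),(432,93,.165),(304,90,.165),(404,252,.165)]: print(onz('wrist',u,v,z))
go([.4145,-.234,.196])"
```

```text
[ 0.41937025 -0.18774845  0.195     ]
[ 0.41180201 -0.27677685  0.195     ]
[ 0.41573781 -0.23035219  0.195     ]
[ 0.58907699 -0.1481834   0.165     ]
[ 0.46017484 -0.13950323  0.165     ]
[ 0.57301029 -0.32239215  0.165     ]
t 3.52 grasp [ 0.4093 -0.2337  0.2945] head -0.0598 shift [-0.      0.0053  0.0985] F [-1.2  0.6  0.9] w 0.0561
```

Emit:
play_rows(commands="0.002 0.005 0.02 0;0 0 0.025 0;0 0 0.025 0;0 0 0.02 0;0 0 0.008 0;0 0 0 0;0 0 0 0")

```text
t: 4.4
tool_pos: [0.4144, -0.2327, 0.3775]
ee_rot: [0.001, 0.729, 0.685, 0.0]
ft_force: [-0.1, 0.9, 0.9]
gripper_width: 0.0564
gripper_force: 0.0
```

Emit:
play_rows(commands="0 0 0 0;0 0 0 0;0 0 0 0;0 0 0 0;0 0 0 0", claw=0, force=25)

```text
t: 5.03
tool_pos: [0.4148, -0.2328, 0.3768]
ee_rot: [0.001, 0.729, 0.685, 0.001]
ft_force: [32.5, -0.9, -11.3]
gripper_width: 0.0102
gripper_force: 16.0
```

```bash
python3 -c "
from h import *
s,M,p=tool();g=p+M[:,2]*.18
yaw=-.066;a=np.array([np.cos(yaw),np.sin(yaw)])
c=np.array([.516,-.238]);d=(g[:2]-c)@a; print('bar tub x',d,'z',g[2],s['gripper_width'],s['gripper_force'])
H=np.array([.046,.169]);v=np.array([d,g[2]])-H; print(np.hypot(*v),'theta',np.arctan2(v[1],-v[0])-.1203)
th0=np.arctan2(v[1],-v[0]);rr=np.hypot(*v)
ths=np.linspace(th0,2.1+.1203+.01,22)
P=np.c_[-rr*np.cos(ths),rr*np.sin(ths)];D=np.diff(P,axis=0)
print('; '.join('%.3f %.3f %.3f 0'%(0.0,x,-z) for x,z in D))"
```

```text
bar tub x -0.10085195052606877 z 0.19682708875816426 0.010230402531309711 16.036385893821716
0.14946518739179934 theta 0.06697041056360396
0.000 0.003 -0.014 0; 0.000 0.005 -0.014 0; 0.000 0.006 -0.013 0; 0.000 0.007 -0.013 0; 0.000 0.009 -0.012 0; 0.000 0.010 -0.011 0; 0.000 0.011 -0.010 0; 0.000 0.012 -0.009 0; 0.000 0.012 -0.008 0; 0.000 0.013 -0.006 0; 0.000 0.014 -0.005 0; 0.000 0.014 -0.004 0; 0.000 0.014 -0.002 0; 0.000 0.014 -0.001 0; 0.000 0.015 0.000 0; 0.000 0.014 0.002 0; 0.000 0.014 0.003 0; 0.000 0.014 0.005 0; 0.000 0.013 0.006 0; 0.000 0.013 0.007 0; 0.000 0.012 0.008 0
```

Emit:
play_rows(commands="0 0.004 -0.013 0; 0 0.005 -0.014 0; 0 0.006 -0.013 0; 0 0.007 -0.013 0; 0 0.009 -0.012 0; 0 0.010 -0.011 0; 0 0.011 -0.010 0; 0 0.012 -0.009 0")

```text
t: 6.02
tool_pos: [0.4778, -0.2374, 0.4731]
ee_rot: [0.0, 0.729, 0.684, -0.002]
ft_force: [-10.6, -6.8, 7.1]
gripper_width: 0.0089
gripper_force: 25.0
```

```bash
cat > arc.py <<'E'
from h import *
def cov():
    s,M,p=tool();g=p+M[:,2]*.18; yaw=-.066
    d=(g[:2]-[.516,-.238])@[np.cos(yaw),np.sin(yaw)]; v=np.array([d,g[2]])-[.046,.169]
    print(s['t'],'tub x,z',d.round(4),g[2].round(4),'r',np.hypot(*v).round(4),'theta',(np.arctan2(v[1],-v[0])-.1203).round(3),'F',np.round(s['ft_force'],1),s['gripper_width'],s['gripper_force'])
cov()
E
python3 arc.py
```

```text
6.025 tub x,z -0.0385 0.2931 r 0.1501 theta 0.853 F [-10.6  -6.8   7.1] 0.008897803435204514 24.951566755771637
```

Emit:
play_rows(commands="0 0.012 -0.008 0; 0 0.013 -0.006 0; 0 0.014 -0.005 0; 0 0.014 -0.004 0; 0 0.014 -0.002 0; 0 0.014 -0.001 0; 0 0.015 0 0; 0 0.014 0.002 0")

```text
t: 7.02
tool_pos: [0.5881, -0.2444, 0.4965]
ee_rot: [0.001, 0.729, 0.684, -0.001]
ft_force: [-4.1, -7.8, 0.5]
gripper_width: 0.009
gripper_force: 25.1
```

Emit:
play_rows(commands="0 0.014 0.003 0; 0 0.014 0.005 0; 0 0.013 0.006 0; 0 0.013 0.007 0; 0 0.011 0.008 0;0 0 0 0")

```text
t: 7.78
tool_pos: [0.6531, -0.2484, 0.466]
ee_rot: [-0.0, 0.729, 0.685, -0.001]
ft_force: [2.1, -5.2, -3.5]
gripper_width: 0.0092
gripper_force: 24.9
```

```bash
python3 arc.py
```

```text
7.775 tub x,z 0.1373 0.286 r 0.1485 theta 2.113 F [ 2.1 -5.2 -3.5] 0.009179117809470486 24.909359514713287
```

Emit:
play_rows(commands="0 0 0 0;0 0 0 0;0 0 -0.02 0;0 0 -0.03 0;0 -0.01 -0.02 0;0.02 -0.02 0 0;0.045 -0.02 0 0;0.045 -0.02 0 0;0.045 -0.02 0 0;0.045 -0.02 0 0", claw=70)

```text
t: 9.02
tool_pos: [0.554, -0.0398, 0.5368]
ee_rot: [0.0, 0.729, 0.685, 0.0]
ft_force: [0.7, 0.2, 0.5]
gripper_width: 0.0658
gripper_force: 0.0
```

```bash
python3 -c "
from h import *
go([.476,.204,.2])"
```

```text
t 9.03 grasp [ 0.554  -0.0398  0.3568] head -0.0621 shift [ 0.2385 -0.0931  0.1568] F [0.7 0.2 0.5] w 0.0658
```

Emit:
play_rows(commands="0.04 -0.015 0.01 0;0.04 -0.015 0.02 0;0.04 -0.015 0.02 0;0.04 -0.015 0.02 0;0.04 -0.016 0.02 0;0.038 -0.017 0.02 0;0 0 0.01 0.05;0 0 0 0;0 0 0 0")

```text
t: 10.15
tool_pos: [0.4773, 0.2016, 0.4173]
ee_rot: [0.0, 0.745, 0.667, 0.0]
ft_force: [-0.5, 0.3, 0.9]
gripper_width: 0.0656
gripper_force: 0.0
```

```bash
python3 -c "
from h import *
go([.476,.204,.111])
c=cam('wrist');im=shot('wrist','w2')
print(proj('wrist',[.476,.204,.111],c),c[2].T@-c[3])"
```

```text
t 10.15 grasp [0.4775 0.2017 0.2373] head -0.1116 shift [ 0.0021 -0.0018  0.1263] F [-0.5  0.3  0.9] w 0.0656
[256.05001777 184.63079781] [0.48429506 0.27597748 0.39632458]
```

View pics/w2.png

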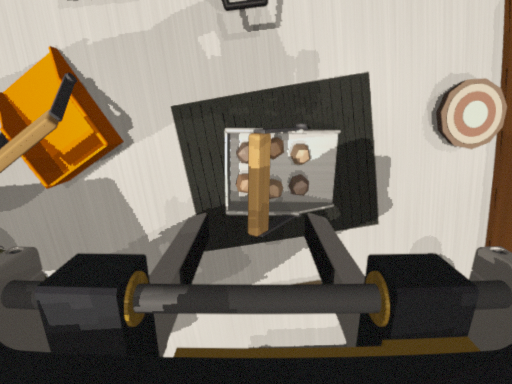

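Emit:
play_rows(commands="0.002 0 0.03 0;0 0 0.035 0;0 0 0.035 0;0 0 0.026 0;0 0 0 0;0 0 0 0")

```text
t: 10.95
tool_pos: [0.478, 0.204, 0.292]
ee_rot: [0.0, 0.746, 0.666, 0.001]
ft_force: [0.0, 0.3, 0.3]
gripper_width: 0.066
gripper_force: 0.0
```

Emit:
play_rows(commands="0 0 0 0;0 0 0 0;0 0 0 0;0 0 0 0;0 0 0 0", claw=0, force=15)

```text
t: 11.58
tool_pos: [0.4777, 0.2041, 0.2908]
ee_rot: [0.0, 0.746, 0.666, 0.0]
ft_force: [-0.0, 0.3, -4.1]
gripper_width: 0.0238
gripper_force: 15.0
```

```bash
python3 -c "
from h import *
go([.478,.204,.111]);shot('scene','s2')"
```

```text
t 11.57 grasp [0.4778 0.2041 0.1108] head -0.112 shift [-0.0001  0.0002 -0.0002] F [-0.   0.3 -4.1] w 0.0238
```

Emit:
play_rows(commands="0 0 0 0;0 0 0 0;0 0 -0.002 0;0 0 -0.002 0;0 0 0 0", force=25)

```text
t: 12.25
tool_pos: [0.4775, 0.2041, 0.2945]
ee_rot: [-0.0, 0.746, 0.666, -0.0]
ft_force: [-0.3, -0.1, -4.6]
gripper_width: 0.0227
gripper_force: 25.0
```

Emit:
play_rows(commands="0 0 -0.002 0;0 0 -0.002 0;0 0 -0.002 0;0 0 -0.002 0;0 0 0 0")

```text
t: 12.88
tool_pos: [0.4776, 0.2041, 0.3028]
ee_rot: [0.0, 0.746, 0.666, 0.0]
ft_force: [-0.0, 0.1, -5.5]
gripper_width: 0.0227
gripper_force: 25.0
```

```bash
python3 -c "
from h import *
im=shot('scene','s3')
a=cv2.imread('pics/s2.png')[190:290,220:360];b=im[190:290,220:360]
cv2.imwrite('pics/m3.png',cv2.resize(np.hstack([a,b]),(784,280),interpolation=cv2.INTER_CUBIC))"
```

```text
(no output)
```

View pics/m3.png

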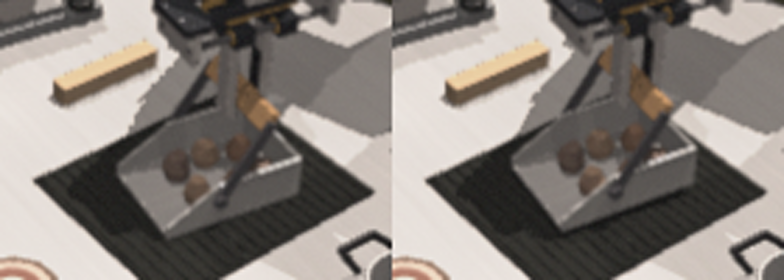

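The bar locks diagonally between the pads: the pan lifted about level with all six stones still in it. I'll lift it and carry it over.

Emit:
play_rows(commands="0 0 -0.005 0;0 0 -0.01 0;0 0 -0.018 0;0 0 -0.025 0;0 0 -0.03 0;0 0 -0.03 0;0 0 -0.03 0;0 0 -0.025 0;0 0 -0.018 0;0 0 -0.008 0")

```text
t: 14.18
tool_pos: [0.4773, 0.204, 0.5031]
ee_rot: [0.0, 0.746, 0.666, 0.001]
ft_force: [0.3, -0.4, -5.8]
gripper_width: 0.0228
gripper_force: 25.0
```

```bash
python3 -c "
from h import *
go([.44,-.233,.33])"
```

```text
t 14.18 grasp [0.4776 0.2041 0.3231] head -0.112 shift [-0.4386  0.0115 -0.0072] F [ 0.3 -0.4 -5.8] w 0.0228
```

Emit:
play_rows(commands="-0.006 0 -0.002 0;-0.012 0 -0.002 0;-0.02 0.001 -0.002 0;-0.028 0.001 0 0;-0.034 0.001 0 0;-0.034 0.001 0 0;-0.034 0.001 0 0;-0.034 0.001 0 0;-0.034 0.001 0 0;-0.034 0.001 0 0")

```text
t: 15.42
tool_pos: [0.4545, -0.0672, 0.5076]
ee_rot: [0.0, 0.746, 0.666, -0.0]
ft_force: [0.4, -0.9, -5.1]
gripper_width: 0.0223
gripper_force: 25.0
```

Emit:
play_rows(commands="-0.034 0.001 0 -0.005;-0.034 0.001 0 -0.01;-0.034 0.001 0 -0.015;-0.028 0.001 0 -0.01;-0.02 0 0 -0.006;-0.012 0 0 0;-0.006 0 0 0;0 0 0 0;0 0 0 0")

```text
t: 16.55
tool_pos: [0.4438, -0.2323, 0.5077]
ee_rot: [0.0, 0.73, 0.684, 0.0]
ft_force: [-0.1, -0.7, -4.7]
gripper_width: 0.0228
gripper_force: 25.0
```

```bash
python3 -c "
from h import *
go([.456,-.234,.325]);a=shot('scene','s4')[60:210,140:340];b=shot('top','t4')[90:240,260:460]
cv2.imwrite('pics/m4.png',cv2.resize(np.hstack([a,b]),(800,300),interpolation=cv2.INTER_CUBIC))"
```

```text
t 16.55 grasp [ 0.4438 -0.2323  0.3277] head -0.0654 shift [-0.0009  0.0123  0.0027] F [-0.1 -0.7 -4.7] w 0.0228
```

View pics/m4.png

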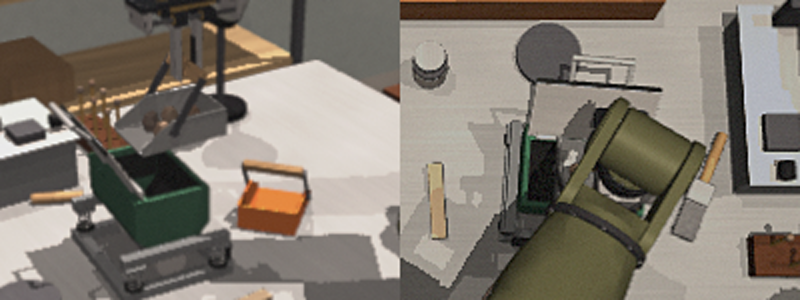

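The pan hangs nearly level over the open tub with the stones still in it. I'll move it in a little, then ease the grip so it tips.

Emit:
play_rows(commands="0 0.003 0 0;0 0.004 0.001 0;0 0.004 0.002 0;0 0.001 0.002 0;0 0 0 0")

```text
t: 17.27
tool_pos: [0.4558, -0.2336, 0.5023]
ee_rot: [-0.0, 0.73, 0.683, -0.0]
ft_force: [-0.0, 0.3, -5.2]
gripper_width: 0.023
gripper_force: 25.0
```

Emit:
play_rows(commands="0 0 0 0;0 0 0 0;0 0 0 0", force=12)

```text
t: 17.65
tool_pos: [0.4556, -0.2336, 0.5027]
ee_rot: [-0.0, 0.73, 0.683, -0.0]
ft_force: [0.9, 0.8, -5.6]
gripper_width: 0.0144
gripper_force: 12.0
```

Emit:
play_rows(commands="0 0 0 0;0 0 0 0;0 0 0 0", force=7)

```text
t: 18.02
tool_pos: [0.4557, -0.2335, 0.5027]
ee_rot: [0.0, 0.73, 0.683, 0.0]
ft_force: [-0.1, 0.2, -3.7]
gripper_width: 0.0138
gripper_force: 7.0
```

Emit:
play_rows(commands="0 0 0 0;0 0 0 0;0 0 0 0;0 0 0 0", force=30)

```text
t: 18.52
tool_pos: [0.4557, -0.2335, 0.5027]
ee_rot: [0.0, 0.73, 0.683, 0.0]
ft_force: [-0.3, 0.4, -3.9]
gripper_width: 0.0136
gripper_force: 30.0
```

```bash
python3 -c "
from h import *
go([.456,-.234,.325]);a=shot('scene','s5')[70:190,150:310];b=shot('wrist','w5')
cv2.imwrite('pics/m5.png',np.hstack([cv2.resize(a,(400,300),interpolation=cv2.INTER_CUBIC),cv2.resize(b,(400,300))]))"
```

```text
t 18.52 grasp [ 0.4557 -0.2336  0.3227] head -0.066 shift [-0.0004  0.0003 -0.0023] F [-0.3  0.4 -3.9] w 0.0136
```

View pics/m5.png

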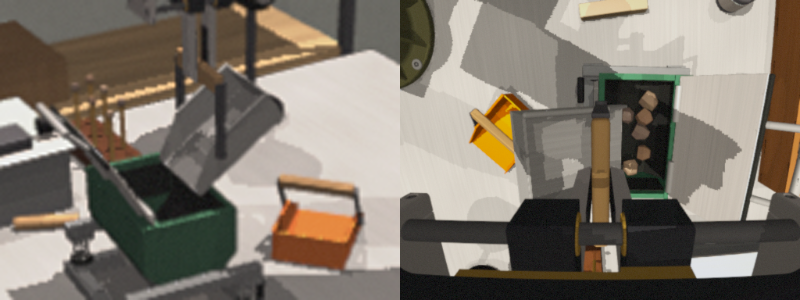

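```bash
python3 -c "
from h import *
b=cv2.imread('pics/w5.png')[90:270,135:375]
cv2.imwrite('pics/m6.png',cv2.resize(cv2.convertScaleAbs(b,alpha=1.5),(800,600),interpolation=cv2.INTER_CUBIC))"
```

```text
(no output)
```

View pics/m6.png

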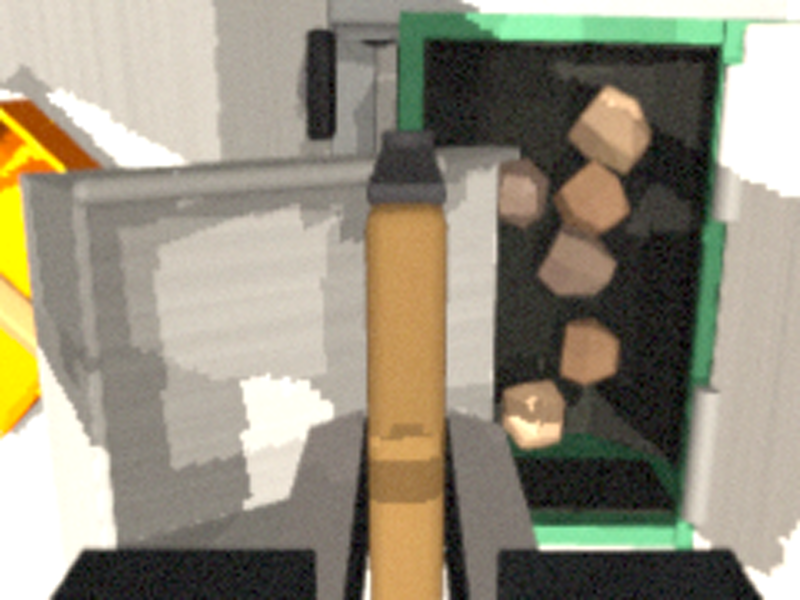

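All six stones are visible in the tub, at about (611,130), (522,192), (592,200), (577,262), (590,350) and (533,412) in the enlarged crop, and the pan is empty. I'll carry it back to the mat.

Emit:
play_rows(commands="0 0 -0.01 0;0 -0.004 -0.015 0;0.01 -0.006 -0.01 0;0.025 0 0 0;0.04 0 0 0;0.04 0 0 0;0.04 0 0 0.01;0.04 0.01 0 0.01;0.04 0.01 0 0.01;0.04 0.01 0 0.016")

```text
t: 19.88
tool_pos: [0.4957, 0.0404, 0.5386]
ee_rot: [0.0, 0.746, 0.666, 0.0]
ft_force: [1.3, 0.1, -3.0]
gripper_width: 0.0138
gripper_force: 30.0
```

```bash
python3 -c "
from h import *
go([.557,.195,.175])"
```

```text
t 19.88 grasp [0.4959 0.0404 0.3586] head -0.1123 shift [0.1604 0.0432 0.1837] F [ 1.3  0.1 -3. ] w 0.0138
```

Emit:
play_rows(commands="0.04 0.01 0 0;0.04 0.01 0 0;0.035 0.01 0.01 0;0.025 0.008 0.02 0;0.014 0.005 0.03 0;0.006 0 0.035 0;0 0 0.035 0;0 0 0.03 0;0 0 0.018 0;0 0 0.006 0")

```text
t: 21.12
tool_pos: [0.5566, 0.1931, 0.3535]
ee_rot: [-0.0, 0.746, 0.666, -0.0]
ft_force: [-0.2, 0.7, -3.8]
gripper_width: 0.0138
gripper_force: 30.0
```

```bash
python3 -c "
from h import *
go([.557,.195,.154])"
```

```text
t 21.12 grasp [0.5566 0.1931 0.1735] head -0.1119 shift [0.002  0.0002 0.0195] F [-0.2  0.7 -3.8] w 0.0138
```

Next I'll lower the lip to touch the mat, watching the force.

Emit:
play_rows(commands="0.002 0 0.004 0;0 0 0.004 0;0 0 0.004 0;0 0 0.003 0;0 0 0 0")

```text
t: 21.75
tool_pos: [0.557, 0.195, 0.34]
ee_rot: [0.0, 0.746, 0.666, 0.001]
ft_force: [-3.0, 0.2, 7.2]
gripper_width: 0.014
gripper_force: 30.0
```

Emit:
play_rows(commands="0 0 0.002 0;0 0 0.002 0;0 0 0 0;0 0 0 0", force=10)

```text
t: 22.25
tool_pos: [0.557, 0.1951, 0.3368]
ee_rot: [0.0, 0.746, 0.666, 0.001]
ft_force: [-4.9, 1.5, 12.8]
gripper_width: 0.014
gripper_force: 10.0
```

Emit:
play_rows(commands="0 -0.006 0 0;0 -0.006 0.001 0;0 -0.006 0.002 0;0 -0.006 0.002 0;0 0 0 0", force=4)

```text
t: 22.88
tool_pos: [0.5328, 0.1977, 0.3294]
ee_rot: [-0.0, 0.745, 0.667, -0.0]
ft_force: [0.1, 0.4, -1.5]
gripper_width: 0.0176
gripper_force: 4.0
```

Width 17.6 mm: the pan is turning back as planned. I'll carry on along the arc.

Emit:
play_rows(commands="0 -0.006 0.002 0;0 -0.006 0.003 0;0 -0.006 0.003 0;0 -0.006 0.003 0;0 0 0 0")

```text
t: 23.5
tool_pos: [0.5089, 0.2004, 0.3185]
ee_rot: [-0.0, 0.745, 0.667, -0.0]
ft_force: [0.5, -0.1, -0.7]
gripper_width: 0.0211
gripper_force: 4.0
```

Emit:
play_rows(commands="0 -0.006 0.004 0;0 -0.005 0.004 0;0 -0.005 0.004 0;0 -0.005 0.004 0;0 0 0 0")

```text
t: 24.12
tool_pos: [0.4881, 0.2027, 0.3023]
ee_rot: [-0.0, 0.745, 0.667, -0.0]
ft_force: [-0.9, 0.3, -0.5]
gripper_width: 0.0234
gripper_force: 4.0
```

```bash
python3 -c "
from h import *
go([.478,.204,.111]);a=shot('scene','s6')[180:300,200:360]
cv2.imwrite('pics/m7.png',cv2.resize(a,(640,480),interpolation=cv2.INTER_CUBIC))"
```

```text
t 24.12 grasp [0.488  0.2027 0.1223] head -0.1118 shift [ 0.0002 -0.0101  0.0113] F [-0.9  0.3 -0.5] w 0.0234
```

View pics/m7.png

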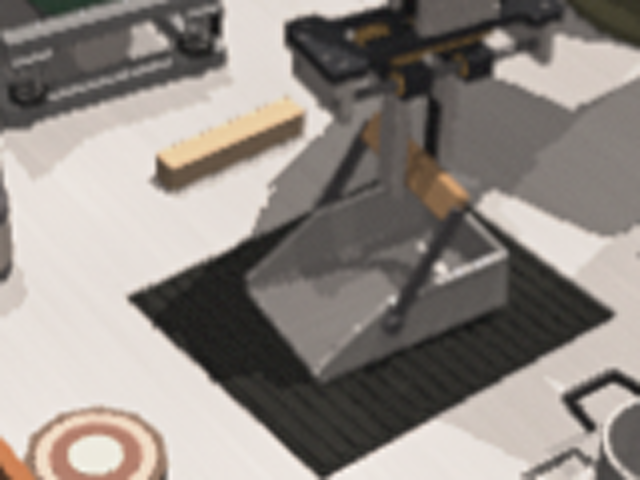

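The pan is almost level and wholly on the mat. One last bit, then release.

Emit:
play_rows(commands="0 -0.004 0.003 0;0 -0.003 0.003 0;0 -0.002 0.002 0;0 0 0 0;0 0 0 0")

```text
t: 24.8
tool_pos: [0.4795, 0.2037, 0.2947]
ee_rot: [0.0, 0.746, 0.666, 0.0]
ft_force: [-1.5, -0.3, 0.1]
gripper_width: 0.0242
gripper_force: 4.0
```

Emit:
play_rows(commands="0 0 0 0;0 0 0 0;0 0 0 0;0 0 0 0;0 0 -0.01 0;0 0 -0.03 0;0 0 -0.04 0;0 0 -0.05 0;0 0 -0.05 0;0 0 -0.05 0", claw=60)

```text
t: 26.05
tool_pos: [0.4789, 0.2034, 0.5272]
ee_rot: [0.0, 0.746, 0.666, 0.0]
ft_force: [0.4, 0.4, 0.2]
gripper_width: 0.0566
gripper_force: 0.0
```

```bash
python3 -c "
from h import *
go([.653,-.248,.36]);shot('scene','s7');im=shot('wrist','w7')
c=cam('wrist');print(c[2].T@-c[3])"
```

```text
t 26.05 grasp [0.479  0.2035 0.3472] head -0.112 shift [-0.4292  0.2233 -0.0128] F [0.4 0.4 0.2] w 0.0566
[0.48576525 0.27776183 0.51005595]
```

View pics/w7.png

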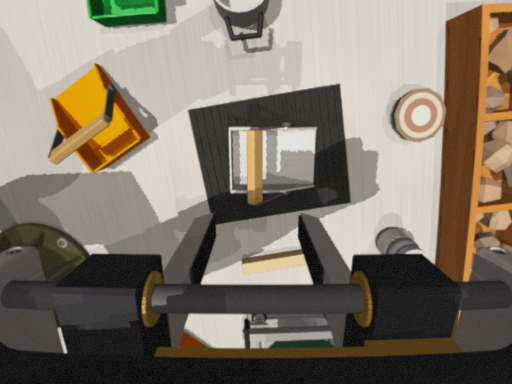

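The pan is empty and stands flat near the mat's middle. Back to the cover's bar.

Emit:
play_rows(commands="-0.03 0.01 -0.005 0;-0.04 0.02 -0.005 0;-0.045 0.025 -0.003 0;-0.045 0.025 0 0;-0.045 0.025 0 0;-0.045 0.025 0 0;-0.045 0.025 0 0;-0.045 0.025 0 0;-0.04 0.025 0 0;-0.03 0.015 0 0")

```text
t: 27.4
tool_pos: [0.6527, -0.2302, 0.537]
ee_rot: [-0.0, 0.746, 0.666, -0.0]
ft_force: [0.3, 1.1, -0.1]
gripper_width: 0.0562
gripper_force: 0.0
```

Emit:
play_rows(commands="-0.019 0.003 0 0;0 0 0 -0.046;0 0 0 0")

```text
t: 27.78
tool_pos: [0.6528, -0.2473, 0.5379]
ee_rot: [0.0, 0.73, 0.683, 0.0]
ft_force: [-0.2, 0.6, 0.4]
gripper_width: 0.0562
gripper_force: 0.0
```

```bash
python3 -c "
from h import *
go([.6531,-.2484,.286])"
```

```text
t 27.77 grasp [ 0.6529 -0.2473  0.3579] head -0.066 shift [-0.0011  0.0003  0.0719] F [-0.2  0.6  0.4] w 0.0562
```

Emit:
play_rows(commands="0 0 0.02 0;0 0 0.025 0;0 0 0.02 0;0 0 0.007 0;0 0 0 0")

```text
t: 28.4
tool_pos: [0.6531, -0.2473, 0.4661]
ee_rot: [0.0, 0.73, 0.683, 0.0]
ft_force: [-0.2, -0.7, 0.2]
gripper_width: 0.0561
gripper_force: 0.0
```

Emit:
play_rows(commands="0 0 0 0;0 0 0 0;0 0 0 0;0 0 0 0;0 0 0 0", claw=0, force=25)

```text
t: 29.02
tool_pos: [0.6531, -0.2476, 0.4657]
ee_rot: [-0.0, 0.73, 0.683, -0.0]
ft_force: [-4.0, -0.5, -1.3]
gripper_width: 0.0102
gripper_force: 3.2
```

```bash
python3 arc.py; python3 -c "
import numpy as np
t=np.linspace(2.1,-.01,25)+.1203;P=np.c_[-.15*np.cos(t),.15*np.sin(t)]
print('; '.join('0 %.3f %.3f 0'%(x,-z) for x,z in np.diff(P,axis=0)))"
```

```text
29.025 tub x,z 0.1374 0.2857 r 0.1482 theta 2.115 F [-4.  -0.5 -1.3] 0.010219822859342798 3.15792677924037
0 -0.011 -0.008 0; 0 -0.011 -0.007 0; 0 -0.012 -0.005 0; 0 -0.012 -0.004 0; 0 -0.013 -0.003 0; 0 -0.013 -0.002 0; 0 -0.013 -0.001 0; 0 -0.013 0.000 0; 0 -0.013 0.001 0; 0 -0.013 0.002 0; 0 -0.013 0.004 0; 0 -0.012 0.005 0; 0 -0.012 0.006 0; 0 -0.011 0.007 0; 0 -0.011 0.008 0; 0 -0.010 0.009 0; 0 -0.009 0.009 0; 0 -0.008 0.010 0; 0 -0.007 0.011 0; 0 -0.006 0.012 0; 0 -0.005 0.012 0; 0 -0.004 0.012 0; 0 -0.003 0.013 0; 0 -0.002 0.013 0
```

Emit:
play_rows(commands="0 -0.011 -0.008 0; 0 -0.011 -0.007 0; 0 -0.012 -0.006 0; 0 -0.012 -0.005 0; 0 -0.013 -0.003 0; 0 -0.013 -0.002 0; 0 -0.013 -0.001 0; 0 -0.013 0 0")

```text
t: 30.02
tool_pos: [0.5545, -0.2402, 0.4988]
ee_rot: [0.0, 0.73, 0.684, 0.001]
ft_force: [3.5, 8.8, 1.5]
gripper_width: 0.0096
gripper_force: 24.9
```

Emit:
play_rows(commands="0 -0.013 0.001 0; 0 -0.013 0.002 0; 0 -0.013 0.004 0; 0 -0.012 0.005 0; 0 -0.012 0.006 0; 0 -0.011 0.007 0; 0 -0.011 0.008 0; 0 -0.010 0.009 0")

```text
t: 31.02
tool_pos: [0.4595, -0.2341, 0.4567]
ee_rot: [0.0, 0.73, 0.683, 0.001]
ft_force: [2.5, 8.3, 1.9]
gripper_width: 0.0091
gripper_force: 25.1
```

```bash
python3 arc.py
```

```text
31.025 tub x,z -0.0563 0.2767 r 0.1486 theta 0.691 F [2.5 8.3 1.9] 0.009128979662764814 25.062556564807892
```

Emit:
play_rows(commands="0 -0.009 0.009 0; 0 -0.008 0.010 0; 0 -0.007 0.011 0; 0 -0.006 0.012 0; 0 -0.006 0.012 0; 0 -0.005 0.012 0; 0 -0.003 0.013 0; 0 -0.002 0.01 0;0 0 0 0")

```text
t: 32.15
tool_pos: [0.4141, -0.2315, 0.3667]
ee_rot: [0.0, 0.73, 0.683, 0.0]
ft_force: [3.1, 4.8, -4.4]
gripper_width: 0.0094
gripper_force: 25.0
```

```bash
python3 arc.py
```

```text
32.15 tub x,z -0.102 0.1867 r 0.149 theta -0.002 F [ 3.1  4.8 -4.4] 0.009364775877607982 24.984677731990814
```

Emit:
play_rows(commands="0 0 0.003 0;0 0 0.003 0;0 0 0 0")

```text
t: 32.52
tool_pos: [0.4138, -0.2316, 0.3632]
ee_rot: [0.001, 0.73, 0.683, -0.0]
ft_force: [-11.1, 8.7, 23.1]
gripper_width: 0.009
gripper_force: 25.0
```

Firm contact at 23 N, so the cover is on the rim. Release, retreat and check.

Emit:
play_rows(commands="0 0 0 0;0 0 0 0;0 0 0 0;0 0 -0.02 0;0 0 -0.04 0;0 0 -0.045 0;0.02 -0.02 -0.02 0;0.045 -0.02 0 0;0.045 -0.02 0 0;0.045 0 0 0", claw=60)

```text
t: 33.78
tool_pos: [0.3639, -0.072, 0.4859]
ee_rot: [0.0, 0.73, 0.683, 0.0]
ft_force: [0.1, -0.1, 0.0]
gripper_width: 0.0564
gripper_force: 0.0
```

```bash
python3 -c "
from h import *
a=shot('scene','s8')[90:300,150:370];b=cv2.imread('pics/scene0.png')[90:300,150:370]
cv2.imwrite('pics/m8.png',cv2.resize(np.hstack([b,a]),(800,382),interpolation=cv2.INTER_CUBIC))"
```

```text
(no output)
```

View pics/m8.png

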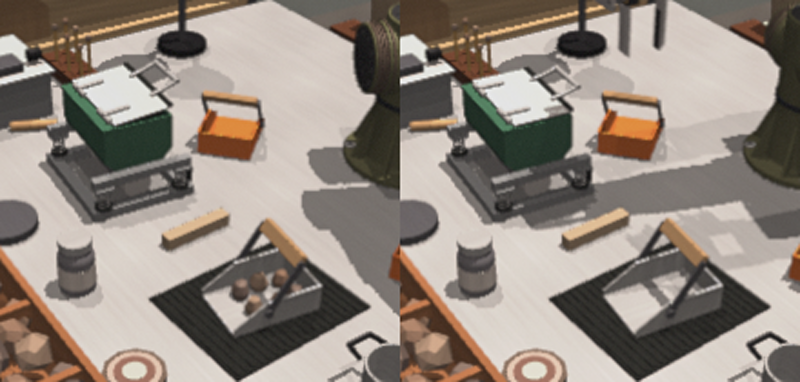

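The cover is shut, the empty pan stands flat on the mat, and nothing else has moved.

```bash
python3 -c "
from h import *
print(r.finish_job())"
```

```text
the job is handed in; nothing more can be done
None
```

The job is handed in at about 34 s of the allowed 72 s (the hand-in returned no verdict): all six stones are in the tub, the empty pan stands flat on its mat, the cover is pressed shut, and the last camera picture showed nothing else moved.

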